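# Push a jammed plug out of a sample barrel

## Task

Take the push rod from its rest by the blue sleeve, push it through the clear barrel from the open entry end so that the jammed orange plug comes out of the far end and drops into the white tray, then draw the rod out and lay it back in the two V notches of its rest as it was, with the blue sleeve between them.

Things in the scene. Friction and masses are not known exactly. Their poses are not given: they have to be found in the camera images.
- rod_grip (a point): Middle of the blue round grip sleeve (20 mm diameter, 60 mm long) of the push rod, on its axis. The steel rod through it is 10 mm in diameter, 210 mm long: tip 150 mm along +y of this frame, tail 60 mm along -y. About 0.12 kg, centre of mass about 10 mm towards the tip. Starts lying level in its rest, z up, tip to the robot's left.
- rod_tip (a point): Centre of the blunt front end of the push rod, same axes as rod_grip (+y points out of the tip).
- rest_mid (a point): Where the middle of the sleeve sits when the rod lies in its rest: on the rod's axis, midway between the two V notches, 45 mm above the worktop. +y is the way the rod's tip points.
- rest: The fixed grey rod rest, origin under its middle, axes as rest_mid. Base plate 70 x 125 mm, 8 mm thick; two upward-open 90-degree V notches, 8 mm thick, 45 mm along +y and -y; each is about 37 mm wide, its top about 8 mm above the rod's axis. The bare rod lies in the notches, the sleeve between them with 11 mm to spare at each end.
- barrel_entry (a point): Centre of the open entry end of the clear barrel, on the bore's axis, 85 mm above the worktop. The level bore, 26 mm in diameter (33 mm outside), runs 80 mm along +y of this frame. Before the entry there is only 15 mm of the stand's base plate, 8 mm high.
- barrel_exit (a point): Centre of the far end of the barrel, 80 mm beyond the entry, same axes. The plug leaves here along +y and drops into the tray.
- ejector: The fixed stand holding barrel and tray, origin on the worktop under the barrel's mid-length, axes as barrel_entry. 90 mm wide; base from 55 mm behind the origin to 150 mm ahead (+y). Clamps reach 26 mm above the bore's axis, the head of a spring plunger at mid-length about 42 mm. With the plug gone the plunger's nose stops 9 mm above the axis (4 mm clear of a centred rod).
- plug_center (a point): Centre of the orange plug, a cylinder 24 mm in diameter, 30 mm long along its y axis, about 30 g. Starts in the bore within 8 mm of mid-length, where the spring plunger presses on it from above with about 12 N: moving it takes a push of roughly 6 to 12 N until it is past the plunger. It then slides freely, tips when its centre passes the exit and falls; 10 mm of rod beyond the exit is ample.
- tray_floor (a point): Centre of the floor of the white catch tray, fixed to the stand below the exit and beyond, axes as the barrel; inside 80 mm (x) by 104 mm (y), walls 23 mm above the floor. The floor is 11 mm above the worktop; the tray's near wall is right under the exit.
Things that resemble listed ones, but are neither listed nor needed, are in the scene too. There is more than one size of the part that bears rod_grip; the job needs the middle-sized. There is more than one size of the ejector; the job needs the larger.

How it is judged:
On the way, in this order (a step that is already met when the one before it is completed fails the run):
1. the rod's tip is in the bore, 15 mm or more past the entry, while the plug is still in the barrel (y of rod_tip in the frame of barrel_entry above 0.015 m and x of rod_tip in the frame of barrel_entry between -0.012 and 0.012 m and z of rod_tip in the frame of barrel_entry between -0.012 and 0.012 m and y of plug_center in the frame of barrel_exit below -0.005 m), for 0.1 s.
2. the plug has left the far end and lies in the tray (y of plug_center in the frame of tray_floor between -0.052 and 0.052 m and x of plug_center in the frame of tray_floor between -0.04 and 0.04 m and z of plug_center in the frame of tray_floor below 0.03 m), for 0.1 s.
At the end, for the whole second after the job is handed in: The plug lies inside the catch tray; the rod lies released and at rest in both V notches of its rest, tip the same way as at the start, the middle of the sleeve within 14 mm along and 5 mm across and in height of its place, axis within 0.08 rad (all of step 2 and y of rod_grip in the frame of rest_mid between -0.014 and 0.014 m and x of rod_grip in the frame of rest_mid between -0.005 and 0.005 m and z of rod_grip in the frame of rest_mid between -0.005 and 0.005 m and y of rod_tip in the frame of rest_mid above 0.12 m and angle between the y axis of rod_grip and the y axis of rest_mid, either way round below 0.08 rad and linear speed of push_rod below 0.03 m/s); the robot touches nothing.
It also fails if it takes over 51 s, if anything falls off the work surface, if the arm or the gripper's body presses on something with over 40 N, if the wrist force passes 120 N, or if a joint passes its speed limit or range.

## Robot

A 6-joint arm with a two-finger parallel gripper is mounted at the origin on a cart in front of the work surface, level with it; the furniture and walls round the work are solid. World frame = base frame: x ahead of the robot, y to its left, z up, the work surface at z = 0. Lengths are in m, angles in rad, forces in N, time in s.
With the tool pointing down it reaches from about 0.2 to 0.875 m from the base axis. Payload 3.4 kg.
Tool frame: the origin (TCP) lies between the finger pads; the fingertips stand 25 mm ahead of it and the grasp point (between the pads) lies 6 mm ahead of it (r.nose_length is the z of the fingertips in the tool frame, in m); z points along the fingers, y is the line along which they close (so a half turn about z gives the same grasp; the last joint's range is limited). The gripper opens to 94 mm and grips with 3 to 60 N. Pads are 16 mm wide; open, the fingers measure 119 mm over their backs; the gripper's body (75 mm by 177 mm) begins 78 mm behind the grasp point.
Start: joints at [-1.257, 0.276, 1.505, -0, 1.361, -0.121], TCP at [0.242, -0.522, 0.23] pointing down, gripper open.
Joint ranges: [-2.89, 2.89], [-0.75, 2.08], [0.22, 2.7], [-1.18, 4.32], [0.11, 2.71], [-2.7, 2.7]. Speed limits (rad/s): [2.57, 2.57, 3.14, 3.14, 3.14, 3.14].

## Interface

Orientations are given as a unit quaternion [w, x, y, z].
In Python, from plant import r, gripper_to, inverse_kinematics, vision, models, telemetry gives the robot as it stands. Calls block until the motion is done:
- r.move_to(position, orientation): joint-space move of the TCP to a pose.
- r.move_l(position, rot=None, vel=0.15, guard=None): straight line of the TCP; rot=None keeps the orientation; vel is the mean speed in m/s. With guard (N) it stops when the force on the tool has changed by that much, and returns True; else False.
- r.movej(angles): joint-space move.
- gripper_to(opening, f_grip=None): finger opening in m; f_grip is the grip in N (None keeps the last); returns when the fingers have stopped.
- r.hold(seconds).
- inverse_kinematics(position, orientation): joint angles nearest the present ones, or None.
- vision.snapshot(name): name is "side" or "top" or "wrist"; returns the picture (384x512x3 uint8, red, green, blue); there is no depth.
- vision.get_calibration(name): a dict with "fx", "fy", "cx", "cy" (pixels), "position" and "orientation" of the camera in the world. Camera axes: x right, y down, z forward; pixel columns grow to the right and rows downward; lengths in m; the calibration is good to about 2 mm. The wrist camera is an equidistant fisheye: a pixel r from the principal point sees the ray r / f radians off the axis. A picture is of the moment at which its call begins: read the wrist's pose just before it. get_calibration takes no time and is no camera call; for the wrist camera it gives the pose at the moment of the call.
A pose or a line that the arm cannot do raises r.PlanningError and nothing moves.
- r.sign_off(): hands the job in; it is judged then, once.
Trained networks look in the newest picture that a camera, given by its name, has taken for a name from the list of things; names that differ only in an ending like _2 or _b are one class to them, and where a whole thing is asked for, a point or a joint stands for the part that bears it (a point fixed in the world has none). Each returns a list of dicts, best first, with "score" (0 to 1); they miss things now and then, are a little off and sometimes report something else, mostly with a low value. They report only what shows in the picture. A call takes as long as a camera call. They do not tell look-alikes from the thing itself.
- models.boxes_of(thing, camera): "at" ([x, y, z] in m, in world coordinates, good to about 4 mm: the middle of the surface that is visible of it).
- models.regions_of(thing, camera): "pixels" (384x512 bool, what is visible of it).
- models.mark_of(thing, camera): "at" ([x, y, z] in m, in world coordinates, good to about 4 mm: a listed point, or the origin of a listed thing).
Readings, each from a call of its own:
- telemetry.current_t(): time.
- telemetry.current_joints(): joint angles.
- telemetry.current_dq(): joint speeds.
- telemetry.current_joint_efforts(): joint torques, N m.
- telemetry.current_ee_pos(): TCP position.
- telemetry.current_tool_rot(): TCP orientation.
- telemetry.current_wrist_force(): force on the tool from outside, world axes, zero at the start.
- telemetry.current_torque(): the same for the moment, N m.
- telemetry.current_opening(): finger opening in m.
- telemetry.current_finger_force(): force on a finger pad.
Only numpy, scipy, OpenCV 4.12 (cv2) and the standard library are available. Lean on these libraries where they do the work, as an engineer would, in place of code of your own. Each camera call takes 0.05 s, during which the arm holds its last target. There are 200 camera calls.

## Working session

There is one attempt and no reset: what is moved stays moved. The work goes in short steps, each a Python script; the robot and the scene stay as the last script left them, time stands still between calls to the robot, and variables do not carry over. Pictures are saved under pics/ and viewed, at most 10 in all, crops included, and the job is handed in when it is done.

```bash
ls; mkdir -p pics; python3 - <<'E'
from plant import r, vision, models, telemetry
import cv2, numpy as np
ims=[]
for c in ["top","side"]:
    im=vision.snapshot(c); ims.append(im); cv2.imwrite(f"pics/{c}0.png",im[:,:,::-1])
    for n in ["rod_grip","rod_tip","rest_mid","barrel_entry","barrel_exit","plug_center","tray_floor","ejector","rest"]:
        print(c,n,[(np.round(d["at"],3).tolist(),round(d["score"],2)) for d in models.mark_of(n,c)])
    k=vision.get_calibration(c); print(k)
print(telemetry.current_t())
E
```

```text
pics
top rod_grip [([0.622, -0.126, 0.007], 0.66), ([0.574, -0.57, 0.011], 0.64), ([0.529, -0.263, 0.045], 0.63)]
top rod_tip [([0.412, -0.436, 0.016], 0.8), ([0.722, -0.131, 0.006], 0.41)]
top rest_mid [([0.528, -0.266, 0.042], 0.64)]
top barrel_entry [([0.612, 0.055, 0.086], 0.87), ([0.411, 0.099, 0.061], 0.83)]
top barrel_exit [([0.598, 0.132, 0.085], 0.84), ([0.398, 0.153, 0.062], 0.65)]
top plug_center [([0.531, -0.266, 0.045], 0.51)]
top tray_floor [([0.587, 0.184, 0.01], 0.88)]
top ejector [([0.604, 0.095, -0.004], 0.67), ([0.408, 0.127, 0.003], 0.66)]
top rest [([0.526, -0.262, 0.001], 0.66)]
{'fx': 368.4321237281789, 'fy': 368.4321237281789, 'cx': 256.824223039058, 'cy': 192.48671735157768, 'position': array([ 0.45821075, -0.18886026,  1.08097054]), 'orientation': array([ 0.03249343, -0.69783942,  0.71550081, -0.00478697])}
side rod_grip [([0.574, -0.57, 0.015], 0.84), ([0.524, -0.262, 0.049], 0.59), ([0.621, -0.121, 0.007], 0.39)]
side rod_tip [([0.522, -0.115, 0.048], 0.78), ([0.412, -0.43, 0.016], 0.77), ([0.714, -0.13, 0.01], 0.65)]
side rest_mid [([0.527, -0.267, 0.045], 0.89)]
side barrel_entry [([0.607, 0.058, 0.087], 0.9), ([0.41, 0.098, 0.063], 0.71), ([0.526, -0.267, 0.041], 0.43)]
side barrel_exit [([0.592, 0.135, 0.086], 0.82), ([0.395, 0.161, 0.064], 0.5)]
side plug_center []
side tray_floor [([0.59, 0.186, 0.012], 0.97), ([0.39, 0.195, 0.004], 0.61)]
side ejector [([0.603, 0.094, 0.002], 0.96), ([0.406, 0.128, -0.002], 0.58)]
side rest [([0.522, -0.265, -0.001], 0.57)]
{'fx': 461.2933288360393, 'fy': 461.2933288360393, 'cx': 261.9293984932872, 'cy': 192.32962503000692, 'position': array([ 0.17865621, -1.33028974,  0.67192208]), 'orientation': array([-0.52815684,  0.83737374, -0.1226967 ,  0.06928996])}
1.0
```

View pics/top0.png

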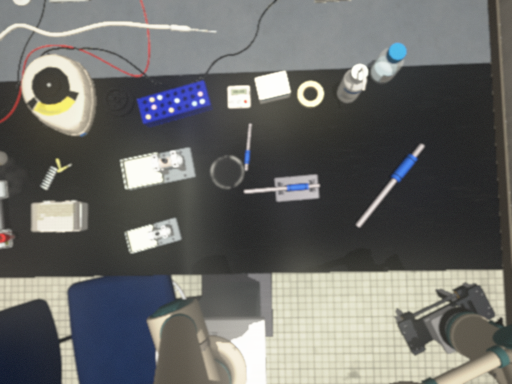

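View pics/side0.png

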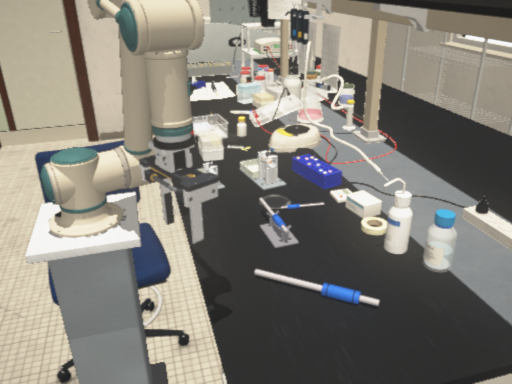

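Top view: three rods, the large one at (403,168), the middle one lying in the grey rest at (298,187), and the small one at (248,150). There are two ejectors, the larger at (158,168) and the smaller at (152,235). By the description, I choose the rod in the rest and the larger ejector at about (0.60, 0.095). Next is a close wrist look at both.

```bash
cat > h.py <<'E'
from plant import r, gripper_to, inverse_kinematics, vision, models, telemetry
import cv2, numpy as np
from scipy.spatial.transform import Rotation as R
def quat(d, flip=1):
    """tool down, tool x along +-horizontal dir d (rod axis); closing line across it"""
    x=flip*np.array([d[0],d[1],0])/np.hypot(d[0],d[1]); z=np.array([0,0,-1.]); y=np.cross(z,x)
    q=R.from_matrix(np.c_[x,y,z]).as_quat(); return q[[3,0,1,2]]
def ray(k,px):
    px=np.atleast_2d(px).astype(float); v=(px-[k["cx"],k["cy"]])/[k["fx"],k["fy"]]
    th=np.linalg.norm(v,axis=1,keepdims=True); u=v/np.maximum(th,1e-9)
    w,x,y,z=k["orientation"]
    return R.from_quat([x,y,z,w]).apply(np.c_[u*np.sin(th),np.cos(th)])
def onplane(k,px,h):
    d=ray(k,px); return k["position"]+d*((h-k["position"][2])/d[:,2])[:,None]
def look(names,tag,cam="wrist"):
    k=vision.get_calibration(cam); im=vision.snapshot(cam); cv2.imwrite(f"pics/{tag}.png",im[:,:,::-1])
    for n in names: print(tag,n,[(np.round(d["at"],4).tolist(),round(d["score"],2)) for d in models.mark_of(n,cam)])
    return k,im
E
python3 - <<'E'
from h import *
d=np.array([-0.02,1]); e=np.array([-.17,.985])
for f in (1,-1):
    for p,dd in (([.526,-.263,.2],d),([.526,-.263,.05],d),([.64,-.12,.091],e),([.619,0,.091],e)):
        q=inverse_kinematics(p,quat(dd,f)); print(f,p,None if q is None else np.round(q,2))
f=min((1,-1),key=lambda f:np.abs(inverse_kinematics([.526,-.263,.2],quat(d,f))-telemetry.current_joints()).max()); print("flip",f)
r.move_to([.526,-.263,.22],quat(d,f))
k,im=look(["rod_grip","rod_tip","rest_mid"],"w1")
for n in ["rod_grip"]:
    for g in models.regions_of(n,"wrist"):
        p=np.argwhere(g["pixels"])[:,::-1]; c=p.mean(0); print(n,g["score"],len(p),c,onplane(k,c,.05))
np.savez("pics/w1.npz",**k)
print(k,telemetry.current_t())
E
```

```text
1 [0.526, -0.263, 0.2] [-0.58  0.31  1.53 -0.    1.3  -0.6 ]
1 [0.526, -0.263, 0.05] [-0.58  0.45  1.73 -0.    0.97 -0.6 ]
1 [0.64, -0.12, 0.091] [-0.29  0.49  1.53 -0.    1.12 -0.46]
1 [0.619, 0, 0.091] [-0.11  0.44  1.61 -0.    1.09 -0.28]
-1 [0.526, -0.263, 0.2] [-0.58  0.31  1.53 -0.    1.3   2.54]
-1 [0.526, -0.263, 0.05] [-0.58  0.45  1.73 -0.    0.97  2.54]
-1 [0.64, -0.12, 0.091] [-0.29  0.49  1.53 -0.    1.12  2.68]
-1 [0.619, 0, 0.091] None
flip 1
w1 rod_grip [([0.5264, -0.2619, 0.0455], 0.88), ([0.6177, -0.123, 0.0072], 0.63), ([0.5268, -0.2637, 0.0019], 0.57)]
w1 rod_tip [([0.7162, -0.1318, 0.0037], 0.96), ([0.5181, -0.1123, 0.0473], 0.6)]
w1 rest_mid [([0.5262, -0.2657, 0.046], 0.96)]
rod_grip 0.85 517 [228.56286267 322.54352031] [[ 0.49082252 -0.46423206  0.05      ]]
rod_grip 0.74 620 [348.81612903  65.60483871] [[ 0.62612147 -0.13026161  0.05      ]]
rod_grip 0.73 1965 [256.3821883  142.80305344] [[ 0.52487948 -0.22172948  0.05      ]]
{'fx': 297.3186396354542, 'fy': 297.3186396354542, 'cx': 257.00904002249473, 'cy': 189.60314613519122, 'position': array([ 0.52522079, -0.19323472,  0.37538834]), 'orientation': array([1.22053054e-01, 9.92479981e-01, 9.26357893e-03, 8.52297428e-04])} 2.6833
```

View pics/w1.png

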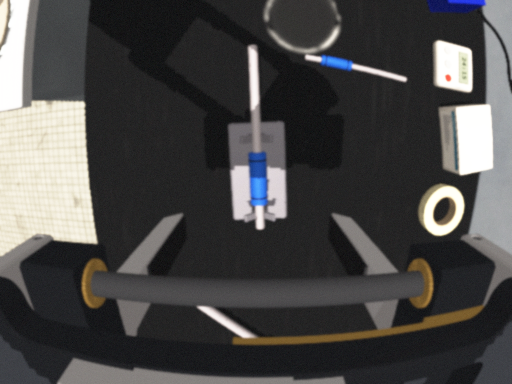

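The close view shows the middle-sized rod lying in the grey rest, with its tip at (253,47), sleeve centred at about (258,178) and tail at (261,228). The small rod is at (355,67). The choice is confirmed, so I compute the axis and then grasp.

```bash
python3 - <<'E'
from h import *
k=dict(np.load("pics/w1.npz")); im=cv2.imread("pics/w1.png").astype(int)
print(onplane(k,[[253,47],[261,228],[258,152],[259,205]],.047))
# blue sleeve
b,g,rr=im[...,0],im[...,1],im[...,2]
m=(b-rr>50); m[:140]=0;m[215:]=0;m[:,:235]=0;m[:,280:]=0
w=onplane(k,np.argwhere(m)[:,::-1],.052)[:,:2]
c=w.mean(0);print("sleeve",c,w.min(0),w.max(0)); u=np.linalg.svd(w-c,full_matrices=False)[2][0]; print("axis",u*np.sign(u[1]))
# whole rod: bright pixels beyond the rest
m=(im.min(2)>120); m[:40]=0;m[118:]=0;m[:,:240]=0;m[:,268:]=0
w=onplane(k,np.argwhere(m)[:,::-1],.048)[:,:2]; c2=w.mean(0); print("rod front",c2,"dir to sleeve",(c2-c)/np.linalg.norm(c2-c)); 
u=np.linalg.svd(w-c2,full_matrices=False)[2][0]; print(u*np.sign(u[1]),w.max(0))
E
```

```text
[[ 0.51919211 -0.11473063  0.047     ]
 [ 0.53215097 -0.32196226  0.047     ]
 [ 0.52685836 -0.23222386  0.047     ]
 [ 0.52919742 -0.29350507  0.047     ]]
sleeve [ 0.52715113 -0.26190314] [ 0.51701678 -0.2921292 ] [ 0.53816793 -0.23150039]
axis [-0.05338123  0.99857421]
rod front [ 0.52050028 -0.15308334] dir to sleeve [-0.06100417  0.99813751]
[-0.05843462  0.99829124] [ 0.52683063 -0.11263775]
```

```bash
python3 - <<'E'
from h import *
d=np.array([-.059,.998]); q=quat(d)
r.move_to([.5272,-.263,.13],q)
r.move_l([.5272,-.263,.051],vel=.12)
gripper_to(0.0,f_grip=50)
print("open",telemetry.current_opening(),telemetry.current_ee_pos(),telemetry.current_wrist_force())
r.move_l([.5272,-.263,.16],vel=.12)
print("open",telemetry.current_opening(),telemetry.current_wrist_force())
e=np.array([-.17,.985]);e/=np.linalg.norm(e)
p=np.array([.609,.057])-e*.195
r.move_to([*p,.16],quat(e))
k,im=look(["rod_grip","rod_tip","barrel_entry","barrel_exit","ejector","tray_floor","plug_center"],"w2")
np.savez("pics/w2.npz",**k); print(telemetry.current_ee_pos(),telemetry.current_t())
E
```

```text
open 0.01854568648691699 [ 0.52643088 -0.26290803  0.05087063] [-2.87134087 -1.23610627  1.21505247]
open 0.018929480523757237 [-0.06959185  0.02795523 -1.74935593]
w2 rod_grip [([0.6182, -0.1236, 0.0053], 0.69)]
w2 rod_tip [([0.7205, -0.1296, 0.0047], 0.89)]
w2 barrel_entry [([0.5256, -0.266, 0.0463], 0.19)]
w2 barrel_exit []
w2 ejector []
w2 tray_floor []
w2 plug_center []
[ 0.64175876 -0.13607676  0.16023521] 7.275
```

View pics/w2.png

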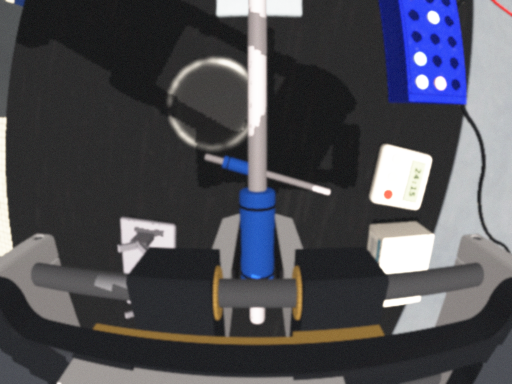

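The rod is held straight along the tool, with its sleeve at (257,230) and its tip beyond the top edge. The ejector is out of view, so I look from higher and offset sideways.

```bash
python3 - <<'E'
from h import *
e=np.array([-.17,.985]);e/=np.linalg.norm(e); n=np.array([e[1],-e[0]])
p=np.array([.609,.057])-e*.06-n*.08
r.move_to([*p,.26],quat(e))
k,im=look(["rod_tip","barrel_entry","barrel_exit","ejector","tray_floor","plug_center"],"w3")
np.savez("pics/w3.npz",**k); print(telemetry.current_ee_pos(),telemetry.current_t())
E
```

```text
w3 rod_tip []
w3 barrel_entry [([0.4095, 0.0954, 0.0624], 0.92), ([0.6104, 0.056, 0.0844], 0.75)]
w3 barrel_exit [([0.4023, 0.157, 0.061], 0.86), ([0.5922, 0.1327, 0.0871], 0.81), ([0.5402, -0.0146, 0.2541], 0.41)]
w3 ejector [([0.602, 0.0988, 0.001], 0.67), ([0.4056, 0.1272, -0.0026], 0.56)]
w3 tray_floor [([0.3881, 0.1926, 0.0083], 0.96), ([0.5875, 0.1878, 0.0066], 0.77)]
w3 plug_center []
[ 0.54070904 -0.01636668  0.25900624] 8.3917
```

View pics/w3.png

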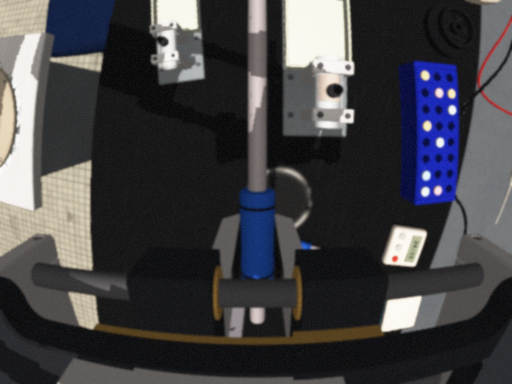

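Larger ejector: base near edge at row 135 (columns 283 to 347), clamp and plunger at about (330,90). Its axis is parallel to the tool within about a degree. The smaller one is at (178,50). I fit the bore's axis, line up just before the entry, and look again.

```bash
cat >> h.py <<'E'
P=np.array([[.6098,.0563],[.603,.0957],[.594,.1332],[.5882,.1859]])
c_=P.mean(0); e=np.linalg.svd(P-c_)[2][0]; e*=np.sign(e[1])
entry=c_+e*((P-c_)@e)[0]; entry=c_+e*(np.mean([(P[0]-c_)@e,(P[1]-c_)@e-.04,(P[2]-c_)@e-.08]))
def tcp(tip): return [*(entry+e*(tip-.150)),.0912]   # rod tip at 'tip' past the entry
E
python3 - <<'E'
from h import *
print(e,entry,(P-entry)@[e[1],-e[0]])
a=tcp(-.02)
r.move_to([*a[:2],.16],quat(e)); r.move_l(a,vel=.12)
for c in ("side","top"):
    k,im=look(["rod_tip","rod_grip","barrel_entry"],c+"4",c)
    x=(250,130,70,60) if c=="side" else (120,130,150,80)
    cv2.imwrite(f"pics/{c}4c.png",cv2.resize(im[x[1]:x[1]+x[3]+30,x[0]-20:x[0]+x[2]][:,:,::-1],None,fx=4,fy=4,interpolation=cv2.INTER_CUBIC))
print(telemetry.current_ee_pos(),telemetry.current_t())
E
```

```text
[-0.16879069  0.98565192] [0.60937978 0.05570249] [ 0.00051505  0.00046297 -0.00207825  0.00110024]
side4 rod_tip [([0.6144, 0.0351, 0.0875], 0.62), ([0.7215, -0.1295, 0.0109], 0.52)]
side4 rod_grip [([0.6365, -0.1096, 0.0872], 0.64), ([0.6198, -0.1224, 0.0062], 0.42)]
side4 barrel_entry [([0.6116, 0.0557, 0.0888], 0.75), ([0.4159, 0.0966, 0.0633], 0.71)]
top4 rod_tip [([0.4126, -0.4363, 0.0156], 0.96), ([0.6073, 0.0378, 0.085], 0.66)]
top4 rod_grip [([0.6041, 0.0971, -0.0068], 0.74)]
top4 barrel_entry [([0.6087, 0.0575, 0.0918], 0.96), ([0.6048, 0.0972, -0.0068], 0.49)]
[ 0.6382255  -0.11196209  0.0915323 ] 10.2333
```

View pics/side4c.png

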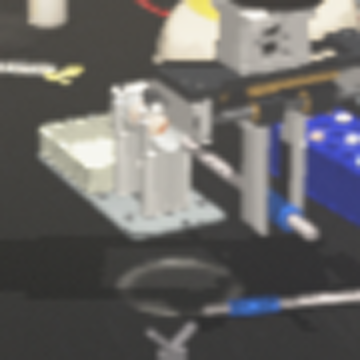

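View pics/top4c.png

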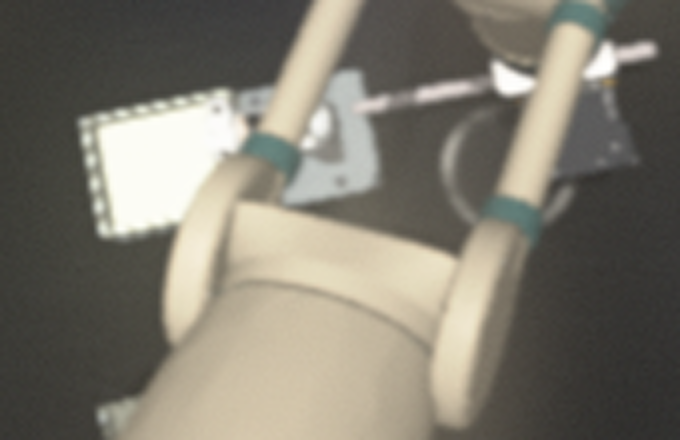

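Both views show the tip just short of the entry and in line with it, pointing at the orange plug. The networks agree to within a few mm, so I insert.

```bash
python3 - <<'E'
from h import *
q=quat(e)
f0=telemetry.current_wrist_force()
print("g",r.move_l(tcp(.019),vel=.06,guard=6)); r.hold(.25)
print(telemetry.current_wrist_force()-f0,telemetry.current_ee_pos(),tcp(.019))
for t in (.035,.06,.08,.095):
    g=r.move_l(tcp(t),vel=.05,guard=30); print(t,g,np.round(telemetry.current_wrist_force()-f0,1),(telemetry.current_ee_pos()[:2]-entry)@e+.15)
    if g: break
r.hold(.3)
k,im=look(["rod_tip","plug_center","tray_floor"],"side5","side")
k,im=look(["rod_tip","plug_center","tray_floor"],"top5","top")
print(telemetry.current_ee_pos(),telemetry.current_opening(),telemetry.current_t())
E
```

```text
g False
[ 0.30551282  0.91980776 -1.15776265] [ 0.63156945 -0.07379624  0.09117247] [np.float64(0.6314913592517714), np.float64(-0.07341790783794863), 0.0912]
0.035 False [ 0.7 -3.1  0.3] 0.03460090739978444
0.06 False [-0.2  0.5  0.6] 0.060675740205607634
0.08 False [-0.1 -0.2  1. ] 0.08028478293367128
0.095 False [0.4 0.1 0.9] 0.09533259996463622
side5 rod_tip [([0.4131, -0.4302, 0.016], 0.7)]
side5 plug_center [([0.5889, 0.1785, 0.0252], 0.6), ([0.5234, -0.2645, -0.0014], 0.3)]
side5 tray_floor [([0.3891, 0.1921, 0.0056], 0.76), ([0.5871, 0.1888, 0.0112], 0.74)]
top5 rod_tip [([0.584, 0.184, 0.0074], 0.72), ([0.4108, -0.4312, 0.0167], 0.62), ([0.7204, -0.1309, 0.0052], 0.54)]
top5 plug_center [([0.5862, 0.1771, 0.0242], 0.48)]
top5 tray_floor [([0.5879, 0.1831, 0.0114], 0.65)]
[0.61866049 0.00145571 0.09118827] 0.01900322974395394 14.1
```

The plug lies in the tray at z ≈ 0.025. I withdraw, go above the rest, and check the rod's place in the hand against w2.

```bash
python3 - <<'E'
from h import *
r.move_l(tcp(-.03),vel=.12)
a=tcp(-.03); r.move_l([*a[:2],.16],vel=.15)
d=np.array([-.059,.998]); r.move_to([.527,-.2629,.13],quat(d))
k,im=look(["rod_grip","rod_tip","rest_mid"],"w6")
look(["rod_grip","rod_tip","plug_center"],"side6","side")
old=cv2.imread("pics/w2.png")
cv2.imwrite("pics/cmp6.png",np.hstack([old[:,120:400],im[:,120:400,::-1]]))
for i in (old,im[:,:,::-1]):
    i=i.astype(int); m=(i[...,0]-i[...,2]>50)[170:300,235:285]; p=np.argwhere(m); print(p.min(0)+[170,235],p.max(0)+[170,235],p.mean(0))
print(telemetry.current_t())
E
```

```text
w6 rod_grip [([0.5279, -0.2596, 0.1259], 0.76), ([0.6231, -0.1227, 0.0059], 0.73)]
w6 rod_tip [([0.7218, -0.1288, 0.0042], 0.82)]
w6 rest_mid []
side6 rod_grip [([0.6215, -0.1201, 0.0069], 0.68), ([0.5728, -0.5681, 0.0175], 0.63), ([0.5265, -0.2621, 0.128], 0.47)]
side6 rod_tip [([0.4099, -0.4265, 0.0164], 0.69), ([0.5209, -0.1135, 0.1285], 0.68), ([0.7153, -0.1282, 0.0111], 0.44), ([0.5275, -0.2655, 0.0444], 0.33)]
side6 plug_center []
[170 235] [279 275] [62.33788282 21.71770972]
[188 240] [279 274] [63.69955157 21.98620214]
17.0583
```

View pics/cmp6.png

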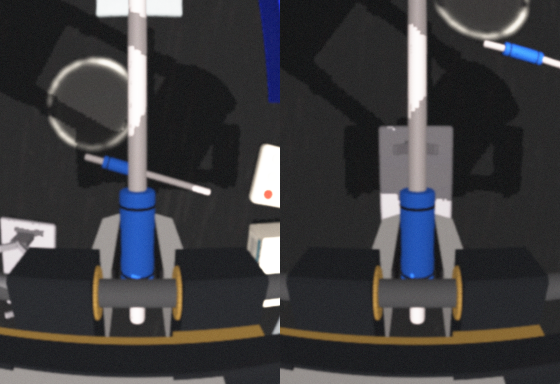

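The rod has not slipped: the sleeve's front edge is at row 188 in both views, and the rod is parallel to the rest. I lay it down at the picking pose.

```bash
python3 - <<'E'
from h import *
r.move_l([.527,-.2629,.060],vel=.12)
print(r.move_l([.527,-.2629,.0508],vel=.03,guard=8),telemetry.current_ee_pos(),telemetry.current_wrist_force())
gripper_to(.05); r.hold(.2)
r.move_l([.527,-.2629,.20],vel=.15); r.hold(.3)
look(["rod_grip","rod_tip","rest_mid"],"w7")
look(["rod_grip","rod_tip","plug_center","rest_mid"],"side7","side")
im=np.hstack([cv2.imread("pics/w7.png")[20:260,180:340],cv2.imread("pics/side7.png")[130:250+120,160:340]])
cv2.imwrite("pics/c7.png",cv2.resize(im,None,fx=2.3,fy=2.3)); print(telemetry.current_t())
E
```

```text
False [ 0.52668695 -0.26319462  0.05109811] [-2.24271702 -0.46296215  1.95008229]
w7 rod_grip [([0.6221, -0.1239, 0.0055], 0.65)]
w7 rod_tip [([0.721, -0.1311, 0.0059], 0.87), ([0.5164, -0.1116, 0.0478], 0.65)]
w7 rest_mid [([0.5276, -0.2678, 0.0441], 0.66)]
side7 rod_grip [([0.5238, -0.2638, 0.0479], 0.64), ([0.5755, -0.569, 0.0173], 0.63), ([0.6208, -0.1227, 0.0093], 0.45)]
side7 rod_tip [([0.4144, -0.429, 0.0145], 0.96), ([0.6134, 0.0566, 0.0858], 0.65), ([0.7144, -0.1283, 0.0105], 0.57), ([0.5183, -0.1154, 0.0434], 0.5), ([0.5894, 0.1779, 0.0247], 0.19)]
side7 plug_center [([0.5872, 0.1784, 0.0247], 0.48)]
side7 rest_mid [([0.5247, -0.2639, 0.0453], 0.61)]
21.0083
```

View pics/c7.png

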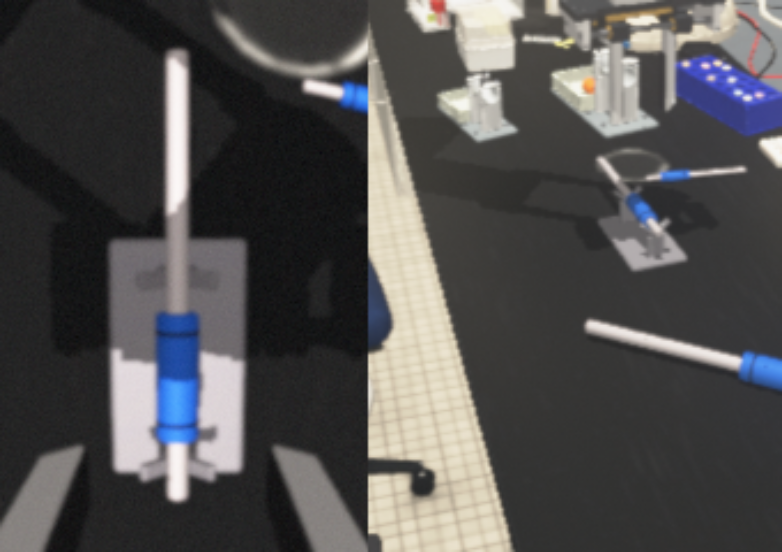

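The rod lies in both notches with the sleeve between them, the orange plug is in the tray, and the gripper is clear.

```bash
python3 -c "
from plant import r
print(r.sign_off())"
```

```text
the job is handed in; nothing more can be done
None
```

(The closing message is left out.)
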